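# Roll the shaft blank into the V-block

## Task

Roll the round aluminium bar along the bench with your fingertips, up the ramp and into the groove of the V-block, pushing it by its side and never picking it up or carrying it. When it lies fully down in the groove, push it gently by its free end along the groove until its other end rests against the brass end stop, then leave it there and move clear. Leave the other things where they are.

Things in the scene. Friction and masses are not known exactly. Their poses are not given: they have to be found in the camera images.
- bar: Loose smooth round aluminium bar, diameter 32, length 150, 0.33 kg, friction about 0.35, red line along its side; it rolls freely, also back down the ramp. Origin at its centre; y runs along it, x and z turn as it rolls. Starts on the bench before the ramp, within 8 degrees of parallel to the groove, its centre 135 to 165 from the groove's line and 25 to 40 to the V-block's +y side.
- v_block: Dark steel V-block fixed to the bench, 145 (x) by 120 (y) by 38 high. Origin on the bench under the groove's middle, z up, groove along y (-60 to +60), brass end stop at -y, ramp on the -x side: from the bench at x -90 straight up to a lip 16 high at x -16 to -13. Then the 90 degree groove, lowest at x 0 (3 high); its rear flank climbs to 38 high at x 37. Body ends at x 55.
- groove (a point): Middle of the groove, 25.6 mm above the bench, on the axis of a seated bar: where the bar's centre is at the end. Axes as the V-block's. Beyond y +60 is open bench; there the bar's free (+y) end stands out of the block.
- stop_face (a point): Centre of contact on the brass end stop: an upright plate 8 thick, 46 high, from x -25 to +55 of the V-block, whose inner face (facing +y) is 75 mm from the groove's middle. Axes as the V-block's.
- red_jar: Bystander, loose: small clear screw jar with red lid, 36 across, 48 high, behind the V-block. Origin at the centre of its underside, z up.
- battery: Bystander, loose: 9 V block battery standing upright, 18x26x48, behind the V-block. Origin at the centre of its underside, z up.
- carton: Bystander, loose: open white six-sided carton, 65x66x78, beside the bar's way, on the side of the end stop. Origin under its middle, z up.

How it is judged:
By the outcome, as a careful person would: the job done as asked, in the order asked, and still so for the second after the job is handed in, with the robot touching nothing.
It also fails if it takes over 45 s, if anything falls off the work surface, if the arm or the gripper's body presses on something with over 40 N, if the wrist force passes 120 N, or if a joint passes its speed limit or range.

## Robot

A 6-joint arm with a two-finger parallel gripper is mounted at the origin on a cart in front of the work surface, level with it; the furniture and walls round the work are solid. World frame = base frame: x ahead of the robot, y to its left, z up, the work surface at z = 0. Lengths are in m, angles in degrees, forces in N, time in s.
With the tool pointing down it reaches from about 0.375 to 0.9 m from the base axis. Payload 3.1 kg.
Tool frame: the origin (TCP) lies at the very end of the fingers, on their centre line; the grasp point (between the pads) lies 19 mm behind it; z points along the fingers, y is the line along which they close (so a half turn about z gives the same grasp; the last joint's range is limited). The gripper opens to 87 mm and grips with 3 to 60 N. Pads are 19 mm wide; open, the fingers measure 117 mm over their backs; the gripper's body (75 mm by 190 mm) begins 51 mm behind the grasp point.
Start: joints at [60.361, 30.224, 82.088, -0, 67.689, -10.227], TCP at [0.208, 0.589, 0.223] pointing down, gripper open.
Joint ranges: [-176.69, 176.69], [-43.24, 126.21], [12.49, 139.97], [-82, 262], [0, 151.66], [-163.58, 163.58]. Speed limits (degrees/s): [159.86, 159.86, 180, 180, 180, 180].

## Interface

Orientations are given as a 3x3 rotation matrix whose columns are the frame's x, y, z axes.
In Python, from rig import bot gives the robot as it stands.
- The arm moves only by the tool move_arm, never from a script. Its argument "increments" is a list of rows, each an object with "xyz": the shift along the tool's x, y, z in mm, a list of three; "roll": the turn about the tool's z in rad; "grip": the opening in per cent of the stroke, from 0 (shut) to 100 (fully open). A call has 1 to 5 rows; each row shifts and turns the commanded pose from where the row before left it, along the tool's axes as they then stand; what a row does not reach is not made up. A row lasts 1/12 s, in which the tool goes at most 41.7 mm and 7.16 degrees, less where a joint would pass 70% of its speed; a pose out of reach is approached as far as the arm can. A call is refused whole if a number of a shift passes 41.7 or a number of a turn 0.125, either way. A call with a gripper value outside its range is refused whole. The fingers move at their own pace and stop on an object; the grip force is fixed at half the most. Time passes only in rows, so rows that do not move let the fingers close. It gives the time, the measured TCP pose, the force, the opening and the grip force at its end, in the units of the state.
- bot.read_state(): the state, without advancing time (a new reading comes with each control period).
- bot.capture(name): name is "scene" or "top"; returns (picture, depth): 420x560x3 uint8, red, green, blue; 420x560 float32, m along the optical axis (not along the pixel's ray), 0 where there is no reading.
- bot.camera_model(name): a dict with "intrinsics" (3x3 intrinsics, pixels), "D" ([k1, k2, p1, p2, k3] as OpenCV has them; the pictures are not rectified), "rvec" (rotation vector, rad) and "tvec" (3), from world to camera coordinates, as OpenCV has them. Camera axes: x right, y down, z forward; pixel columns grow to the right and rows downward; lengths in m; the calibration is good to about 2 mm. A picture is of the moment at which its call begins. camera_model takes no time and is no camera call.
- bot.hand_in(): hands the job in; it is judged then, once.
Trained networks look in the newest picture that a camera, given by its name, has taken for a name from the list of things; names that differ only in an ending like _2 or _b are one class to them, and where a whole thing is asked for, a point or a joint stands for the part that bears it (a point fixed in the world has none). Each returns a list of dicts, best first, with "conf" (0 to 1); they miss things now and then, are a little off and sometimes report something else, mostly with a low value. They report only what shows in the picture. A call takes as long as a camera call.
- bot.spot_in(label, camera): "at" ([x, y, z] in m, in the coordinates of the camera as it stood for that picture, good to about 4 mm: the middle of the surface that is visible of it).
- bot.trace(label, camera): "mask" (420x560 bool, what is visible of it).
The state is a dict: "time_s": time; "joint_positions": joint angles; "qvel": joint speeds; "tau": joint torques, N m; "position": TCP position; "tcp_rot": TCP orientation; "force": force on the tool from outside, world axes, zero at the start; "moment": the same for the moment, N m; "opening": opening from 0.0 (shut) to 1.0 (fully open); "grasp_force": force on a finger pad.
Only numpy, scipy, OpenCV 4.12 (cv2) and the standard library are available. Lean on these libraries where they do the work, as an engineer would, in place of code of your own. Each camera call takes 0.05 s, during which the arm holds its last target. There are 200 camera calls.

## Working session

There is one attempt and no reset: what is moved stays moved. The work goes in short steps, Python scripts to look and compute and a tool call to move; the robot and the scene stay as the last step left them, time stands still between calls to the robot, and variables do not carry over. Pictures are saved under pics/ and viewed, at most 10 in all, crops included, and the job is handed in when it is done.

Besides the shell and the picture viewer there is one more tool, called as a command line: name --argument value ..., lists and objects as JSON in quotes. move_arm: Moves the arm, as the interface text tells. Its arguments: {"type":"object","properties":{"increments":{"type":"array"}},"required":["increments"]}

```bash
mkdir -p pics; cat > h.py <<'E'
import numpy as np, cv2
from rig import bot
def cam(n):
    m=bot.camera_model(n); R=cv2.Rodrigues(np.array(m["rvec"],float))[0]; return np.array(m["intrinsics"]),np.array(m["D"],float),R,np.array(m["tvec"],float).ravel()
def c2w(n,p):
    K,D,R,t=cam(n); return (np.atleast_2d(p)-t)@R
def world(n,depth,mask):
    K,D,R,t=cam(n); v,u=np.nonzero(mask&(depth>0))
    q=cv2.undistortPoints(np.stack([u,v],1).astype(np.float32)[:,None],K,D)[:,0]
    z=depth[v,u]; return (np.c_[q*z[:,None],z]-t)@R
E
python3 - <<'E'
from h import *
np.set_printoptions(precision=4,suppress=True)
s=bot.read_state(); print(s["position"],s["tcp_rot"],s["opening"],s["force"])
for n in ["scene","top"]:
    im,d=bot.capture(n); cv2.imwrite(f"pics/{n}0.png",im[:,:,::-1]); np.save(f"{n}d.npy",d)
    for l in ["bar","v_block","red_jar","battery","carton"]:
        r=bot.trace(l,n)
        if r:
            w=world(n,d,r[0]["mask"]); np.save(f"{n}_{l}.npy",w)
            print(n,l,r[0]["conf"],len(w),np.median(w,0),np.percentile(w,[2,98],axis=0).ravel())
        else: print(n,l,"none")
E
```

```text
[0.2073 0.5888 0.2216] [[-0.9431  0.3324 -0.0011]
 [ 0.3324  0.9431 -0.0019]
 [ 0.0004 -0.0022 -1.    ]] 0.9976347749466925 [-0.0159  0.7072 -0.1748]
scene bar 0.75 1608 [0.4328 0.164  0.0258] [0.4249 0.1047 0.0049 0.451  0.2512 0.0329]
scene v_block 0.78 4401 [0.5801 0.1129 0.0135] [0.5082 0.0348 0.0003 0.6447 0.1838 0.0458]
scene red_jar 0.74 245 [0.6932 0.1516 0.0446] [0.68   0.1375 0.0003 0.7324 0.1795 0.0488]
scene battery 0.91 341 [0.6792 0.0467 0.0325] [0.6698 0.0374 0.0021 0.694  0.0641 0.0479]
scene carton 0.87 2498 [ 0.4834 -0.0238  0.0467] [ 0.4589 -0.0501  0.0027  0.5184  0.0108  0.0759]
top bar 0.95 1418 [0.4425 0.1805 0.0287] [ 0.4274  0.1071 -0.0008  0.4598  0.2526  0.0342]
top v_block 0.77 5215 [0.5831 0.1191 0.012 ] [ 0.5091  0.0418 -0.0012  0.6483  0.1829  0.0446]
top red_jar 0.69 282 [0.6957 0.155  0.0463] [0.6812 0.1397 0.0063 0.7132 0.1703 0.0501]
top battery 0.76 208 [0.6803 0.0523 0.0433] [0.6706 0.0388 0.0006 0.704  0.065  0.0486]
top carton 0.94 1043 [ 0.4957 -0.0275  0.021 ] [ 0.4625 -0.0505 -0.0017  0.5174  0.0086  0.0756]
```

View pics/top0.png

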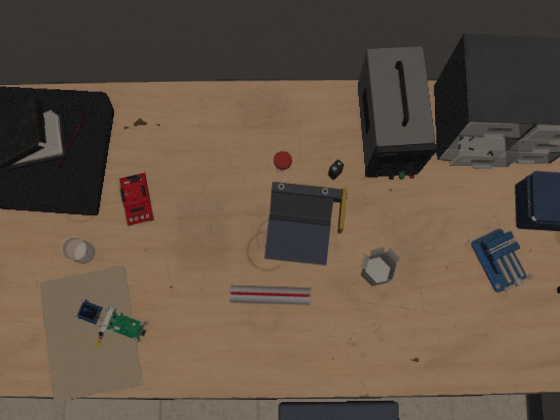

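View pics/scene0.png

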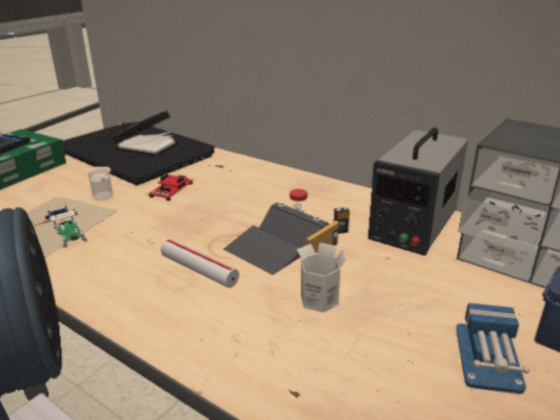

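The top view has +x up and +y left. The bar is at px (231–311, 294), the V-block ramp edge at (266–329, 263), the stop at (343, 210) and the carton at (378, 268). The way up the ramp is clear. Next I'll fit the V-block and bar poses to the depth.

```bash
cat > fit.py <<'E'
from h import *
from scipy.optimize import least_squares
np.set_printoptions(precision=4,suppress=True)
hx=np.array([-90,-16,-13,0,35,37,55])/1e3; hz=np.array([0,16,16,3,38,38,38])/1e3
for n in ["top","scene"]:
    d=np.load(f"{n}d.npy")
    P=world(n,d,np.ones(d.shape,bool))
    P=P[(P[:,0]>.47)&(P[:,0]<.67)&(P[:,1]>.03)&(P[:,1]<.2)]
    w0=np.load(f"{n}_v_block.npy")
    def res(p):
        c,s=np.cos(p[2]),np.sin(p[2]); q=w0[:,:2]-p[:2]
        x=c*q[:,0]+s*q[:,1]; y=-s*q[:,0]+c*q[:,1]
        k=(x>-85/1e3)&(x<.05)&(y>-.055)&(y<.055)
        return np.where(k,w0[:,2]-p[3]-np.interp(x,hx,hz),0.004)
    best=min((least_squares(res,[.59+dx,.115,a,0],loss="soft_l1",f_scale=.002,diff_step=1e-3) for dx in(-.01,0,.01) for a in(-.08,0,.08)),key=lambda r:r.cost)
    p=best.x; c,s=np.cos(p[2]),np.sin(p[2]); q=w0[:,:2]-p[:2]; y=-s*q[:,0]+c*q[:,1]; x=c*q[:,0]+s*q[:,1]
    k=(x>-.08)&(x<-.02)
    print(n,"block",p,"yaw",np.degrees(p[2]),"cost",best.cost,"ramp y ext",np.percentile(y[k],[0.5,2,98,99.5]))
    b=np.load(f"{n}_bar.npy"); b=b[b[:,2]>.012]
    # bar cylinder fit
    def rb(p):
        dv=np.array([-np.sin(p[1]),np.cos(p[1]),0]); r=b-[p[0],.18,p[2]]; r=r-np.outer(r@dv,dv); return np.linalg.norm(r,axis=1)-.016
    f=least_squares(rb,[.4425,0,.016],loss="soft_l1",f_scale=.002).x
    dv=np.array([-np.sin(f[1]),np.cos(f[1])]); t=(b[:,:2]-[f[0],.18])@dv; e=np.percentile(t,[.5,99.5]); ctr=np.array([f[0],.18])+dv*e.mean()
    print(n,"bar ctr",ctr,"yaw",np.degrees(f[1]),"z",f[2],"len",np.ptp(e), "in block frame",np.array([[c,s],[-s,c]])@(ctr-p[:2]))
E
python3 fit.py
```

```text
top block [ 0.5961  0.1168 -0.1173 -0.0005] yaw -6.722804567214669 cost 0.01166284455072325 ramp y ext [-0.0756 -0.0556  0.0624  0.0643]
top bar ctr [0.4445 0.1794] yaw -2.510528509595855 z 0.015354752738541142 len 0.14921089813361332 in block frame [-0.1579  0.0445]
scene block [ 0.5968  0.1193 -0.1173  0.0005] yaw -6.721959996907492 cost 0.008185263027214285 ramp y ext [-0.0801 -0.0742  0.0607  0.0636]
scene bar ctr [0.4432 0.1789] yaw -2.2107704472948053 z 0.015800302876862193 len 0.1497272062130882 in block frame [-0.1595  0.0412]
```

```bash
cat > ov.py <<'E'
from h import *
from scipy.optimize import least_squares
np.set_printoptions(precision=4,suppress=True)
im=cv2.imread("pics/top0.png"); K,D,R,t=cam("top"); rv=cv2.Rodrigues(R)[0]
for n in["top","scene"]:
    w=np.load(f"{n}_v_block.npy"); 
    k=(w[:,0]>.525)&(w[:,0]<.57)&(w[:,1]>.065)&(w[:,1]<.165); A=np.c_[w[k,:2],np.ones(k.sum())]
    g=np.linalg.lstsq(A,w[k,2],rcond=None)[0]; print(n,"ramp grad",g,"yaw",np.degrees(np.arctan2(g[1],g[0])),"expect slope .216")
    k=(w[:,0]>.605)&(w[:,0]<.62)&(w[:,1]>.065)&(w[:,1]<.165); A=np.c_[w[k,:2],np.ones(k.sum())]
    g=np.linalg.lstsq(A,w[k,2],rcond=None)[0]; print(n,"flank grad",g,"yaw",np.degrees(np.arctan2(g[1],g[0])))
S=5;x0,y0=245,160
crop=cv2.resize(im[y0:y0+115,x0:x0+130],None,fx=S,fy=S,interpolation=cv2.INTER_CUBIC)
for p,col in(((.596,.118,-6.7),(0,255,0)),((.596,.118,-3.5),(255,0,255))):
    a=np.radians(p[2]);M=np.array([[np.cos(a),-np.sin(a)],[np.sin(a),np.cos(a)]])
    for x1,z1,x2,z2 in((-90,0,-16,16),(-13,16,0,3),(0,3,35,38),(37,38,55,38)):
        q=np.array([[x1,-60,z1],[x2,-60,z2],[x2,60,z2],[x1,60,z1]])/1e3
        q[:,:2]=q[:,:2]@M.T+p[:2]
        u=cv2.projectPoints(q,rv,t,K,D)[0][:,0]
        cv2.polylines(crop,[np.int32((u-[x0,y0]+.5)*S)],True,col,1)
cv2.imwrite("pics/ov.png",crop)
E
python3 ov.py
```

```text
top ramp grad [ 0.217  -0.0291 -0.1068] yaw -7.645842947983655 expect slope .216
top flank grad [ 0.9732 -0.1098 -0.5641] yaw -6.437490600956271
scene ramp grad [ 0.206  -0.0019 -0.1036] yaw -0.5333378461998345 expect slope .216
scene flank grad [ 0.9987 -0.121  -0.5777] yaw -6.908717236697783
```

View pics/ov.png

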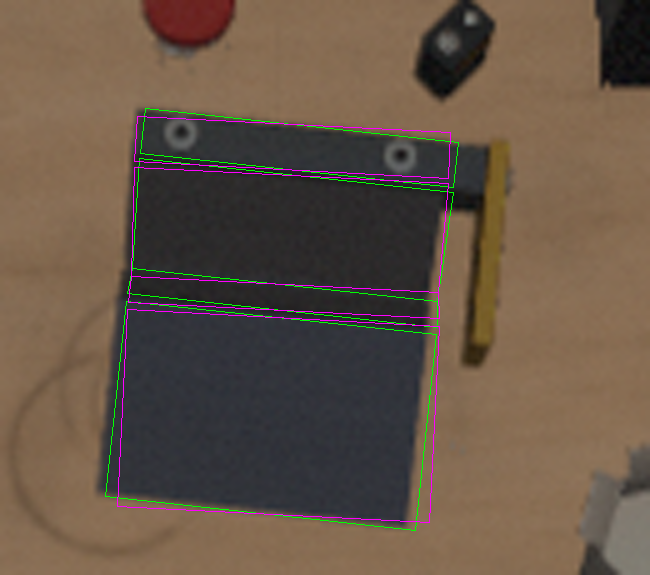

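The overlay shows the true block yaw is about −6° with the origin near (0.597, 0.120). The block's bottom edge runs (100,495)–(408,523), between the two overlays and slightly to the left of them. The bar is at (0.444, 0.179), yaw −2.4°. I'll move behind it, aligned with the bar.

move_arm --increments '[{"xyz": [0, 0, 0], "roll": -0.099, "grip": 100}, {"xyz": [0, 0, 0], "roll": -0.099, "grip": 100}, {"xyz": [0, 0, 0], "roll": -0.099, "grip": 100}, {"xyz": [-19, -36.3, 0], "roll": 0, "grip": 100}, {"xyz": [-19, -36.3, 0], "roll": 0, "grip": 100}]'

```text
time_s: 1.02
position: [0.2424, 0.516, 0.2224]
tcp_rot: [[-0.999, 0.038, 0.001], [0.038, 0.999, 0.001], [-0.001, 0.001, -1.0]]
force: [1.1, -0.6, -0.9]
opening: 1.003
grasp_force: 0.0
```

move_arm --increments '[{"xyz": [-19, -36.3, 0], "roll": 0, "grip": 100}, {"xyz": [-19, -36.3, 0], "roll": 0, "grip": 100}, {"xyz": [-19, -36.3, 0], "roll": 0, "grip": 100}, {"xyz": [-19, -36.3, 0], "roll": 0, "grip": 100}, {"xyz": [-19, -36.3, 0], "roll": 0, "grip": 100}]'

```text
time_s: 1.43
position: [0.3305, 0.3284, 0.2229]
tcp_rot: [[-0.999, 0.041, 0.001], [0.041, 0.999, 0.0], [-0.001, 0.0, -1.0]]
force: [1.2, 0.4, 0.5]
opening: 0.999
grasp_force: 0.0
```

move_arm --increments '[{"xyz": [-19, -36.3, 0], "roll": 0, "grip": 100}, {"xyz": [-19, -36.3, 0], "roll": 0, "grip": 100}, {"xyz": [-19, -36.3, 0], "roll": 0, "grip": 100}, {"xyz": [-19, -36.3, 0], "roll": 0, "grip": 100}, {"xyz": [0, 0, 0], "roll": 0, "grip": 100}]'

```text
time_s: 1.85
position: [0.4042, 0.1762, 0.2231]
tcp_rot: [[-0.999, 0.05, 0.004], [0.05, 0.999, -0.002], [-0.004, -0.002, -1.0]]
force: [-0.3, -0.1, 1.3]
opening: 0.999
grasp_force: 0.0
```

move_arm --increments '[{"xyz": [3, 2, 40], "roll": 0, "grip": 100}, {"xyz": [0, 0, 40], "roll": 0, "grip": 100}, {"xyz": [0, 0, 40], "roll": 0, "grip": 100}, {"xyz": [0, 0, 35], "roll": 0, "grip": 100}, {"xyz": [0, 0, 25], "roll": 0, "grip": 100}]'

```text
time_s: 2.27
position: [0.3961, 0.184, 0.0403]
tcp_rot: [[-0.999, 0.042, -0.002], [0.042, 0.999, -0.0], [0.002, -0.0, -1.0]]
force: [-0.3, -0.0, -0.9]
opening: 0.997
grasp_force: 0.0
```

move_arm --increments '[{"xyz": [0, 0, 20], "roll": 0, "grip": 100}, {"xyz": [0, 0, 12], "roll": 0, "grip": 100}, {"xyz": [0, 0, 0], "roll": 0, "grip": 100}]'

```text
time_s: 2.52
position: [0.3958, 0.184, 0.0084]
tcp_rot: [[-0.999, 0.042, -0.004], [0.042, 0.999, -0.001], [0.004, -0.001, -1.0]]
force: [-0.6, 0.6, 0.5]
opening: 0.999
grasp_force: 0.0
```

```bash
python3 - <<'E'
from h import *
np.set_printoptions(precision=4,suppress=True)
im,d=bot.capture("scene"); cv2.imwrite("pics/s1.png",im[:,:,::-1])
s=bot.read_state(); print(s["position"],s["tcp_rot"][0],s["force"])
E
```

```text
[0.3963 0.1841 0.0096] [-0.9991  0.0416 -0.0025] [0.4242 0.5317 1.1898]
```

View pics/s1.png

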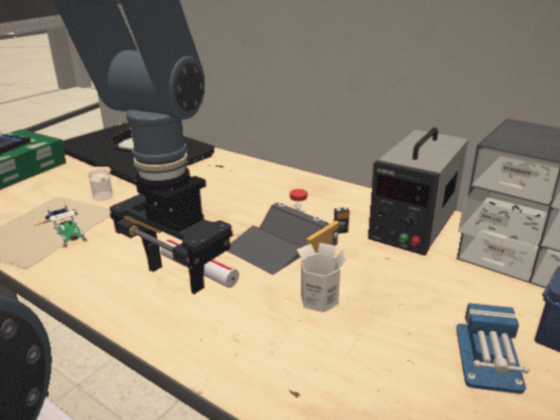

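The picture shows the open fingers at (150,255) and (197,280), straight behind the bar. I'll push now, turning toward the groove's yaw after contact.

move_arm --increments '[{"xyz": [-4, 0, 0], "roll": 0, "grip": 100}, {"xyz": [-4, 0, 0], "roll": 0, "grip": 100}, {"xyz": [-4, 0, 0], "roll": 0, "grip": 100}, {"xyz": [-4, 0, 0], "roll": 0, "grip": 100}, {"xyz": [-3, 0, 0], "roll": 0, "grip": 100}]'

```text
time_s: 2.98
position: [0.4171, 0.1832, 0.0114]
tcp_rot: [[-0.999, 0.042, 0.002], [0.042, 0.999, 0.0], [-0.002, 0.0, -1.0]]
force: [0.2, 0.3, -0.2]
opening: 1.002
grasp_force: 0.0
```

move_arm --increments '[{"xyz": [-4, 0, 0], "roll": 0, "grip": 100}, {"xyz": [-4, 0, 0], "roll": 0.015, "grip": 100}, {"xyz": [-4, 0, 0], "roll": 0.015, "grip": 100}, {"xyz": [-4, 0, 0], "roll": 0.016, "grip": 100}, {"xyz": [-4, 0, 0], "roll": 0.016, "grip": 100}]'

```text
time_s: 3.4
position: [0.4364, 0.1819, 0.0105]
tcp_rot: [[-0.994, 0.105, 0.0], [0.105, 0.994, 0.0], [-0.0, 0.0, -1.0]]
force: [-0.0, -0.4, 0.3]
opening: 0.999
grasp_force: 0.1
```

move_arm --increments '[{"xyz": [-5, 0, 0], "roll": 0, "grip": 100}, {"xyz": [-5, 0, 0], "roll": 0, "grip": 100}, {"xyz": [-5, 0, 0], "roll": 0, "grip": 100}, {"xyz": [-5, 0, 0], "roll": 0, "grip": 100}, {"xyz": [-5, 0, 0], "roll": 0, "grip": 100}]'

```text
time_s: 3.82
position: [0.4613, 0.1792, 0.0105]
tcp_rot: [[-0.995, 0.104, 0.0], [0.104, 0.995, -0.0], [-0.0, -0.0, -1.0]]
force: [-0.2, -0.4, 1.1]
opening: 1.004
grasp_force: 0.1
```

```bash
cat > st.py <<'E'
from h import *
import sys
np.set_printoptions(precision=4,suppress=True)
from scipy.optimize import least_squares
a=np.radians(-6);c,s_=np.cos(a),np.sin(a);B=lambda p:np.array([[c,s_],[-s_,c]])@(np.array(p)[:2]-[.597,.120])
s=bot.read_state(); print("tcp",s["position"],"blk",B(s["position"]),"yaw",np.degrees(np.arctan2(-s["tcp_rot"][0][1],s["tcp_rot"][1][1])),s["force"])
n=sys.argv[1]
im,d=bot.capture(n); cv2.imwrite(f"pics/{sys.argv[2]}.png",im[:,:,::-1])
r=bot.trace("bar",n)
if r:
    b=world(n,d,cv2.erode(r[0]["mask"].astype(np.uint8),np.ones((3,3)))>0); b=b[b[:,2]>.012]; m=np.median(b,0)
    def rb(p):
        dv=np.array([-np.sin(p[1]),np.cos(p[1]),p[3]]);dv/=np.linalg.norm(dv); q=b-[p[0],m[1],p[2]]; q=q-np.outer(q@dv,dv); return np.linalg.norm(q,axis=1)-.016
    f=least_squares(rb,[m[0],a,m[2]-.01,0],loss="soft_l1",f_scale=.002).x
    dv=np.array([-np.sin(f[1]),np.cos(f[1])]); e=np.percentile((b[:,:2]-[f[0],m[1]])@dv,[.5,99.5])
    E=[B(np.array([f[0],m[1]])+dv*t) for t in e]
    print("bar conf",r[0]["conf"],len(b),"yaw",np.degrees(f[1]),"z",f[2],"tilt",np.degrees(f[3]),"ends blk",*E)
else: print("no bar")
E
python3 st.py scene s2
```

```text
tcp [0.4613 0.1792 0.0105] blk [-0.1412  0.0447] yaw -5.947960594909295 [-0.2404 -0.369   1.0689]
bar conf 0.96 633 yaw -2.5387057039539824 z 0.015075684903012634 tilt 0.6146004992968928 ends blk [-0.1057 -0.0292] [-0.1138  0.1055]
```

View pics/s2.png

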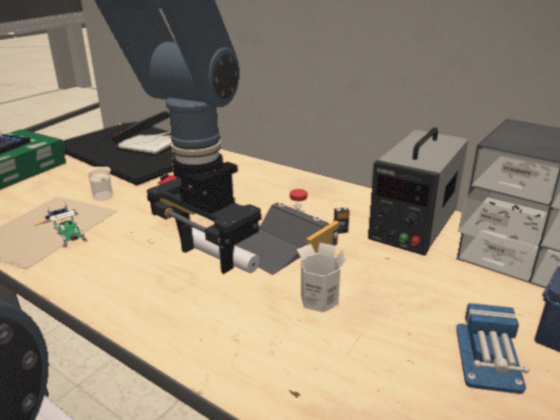

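The bar is now just ahead of the fingers, still at yaw −2.5°, with the +y finger touching. Going up the ramp will lay it back on both fingers, so I'll continue.

move_arm --increments '[{"xyz": [-3, 0, 0], "roll": 0, "grip": 100}, {"xyz": [-3, 0, 0], "roll": 0, "grip": 100}, {"xyz": [-3, 0, 0], "roll": 0, "grip": 100}, {"xyz": [-3, 0, 0], "roll": 0, "grip": 100}, {"xyz": [-3, 0, 0], "roll": 0, "grip": 100}]'

```text
time_s: 4.33
position: [0.4756, 0.1777, 0.0105]
tcp_rot: [[-0.995, 0.103, -0.001], [0.103, 0.995, -0.0], [0.001, -0.0, -1.0]]
force: [-0.8, 0.9, -0.2]
opening: 1.003
grasp_force: 0.4
```

move_arm --increments '[{"xyz": [-3, 0, 0], "roll": 0, "grip": 100}, {"xyz": [-3, 0, 0], "roll": 0, "grip": 100}, {"xyz": [-3, 0, 0], "roll": 0, "grip": 100}, {"xyz": [-3, 0, -0.5], "roll": 0, "grip": 100}, {"xyz": [-3, 0, -0.5], "roll": 0, "grip": 100}]'

```text
time_s: 4.75
position: [0.4892, 0.1761, 0.0114]
tcp_rot: [[-0.995, 0.104, -0.003], [0.104, 0.995, -0.0], [0.003, -0.001, -1.0]]
force: [-2.3, 0.1, 1.7]
opening: 1.002
grasp_force: 1.5
```

```bash
python3 st.py scene s3
```

```text
tcp [0.4892 0.1761 0.0114] blk [-0.1131  0.0445] yaw -5.955647082865327 [-2.2561  0.1023  1.7247]
bar conf 0.86 625 yaw -6.523215901226457 z 0.016775435972625714 tilt 0.6151055211776382 ends blk [-0.0862 -0.0281] [-0.085   0.1016]
```

Bar squared at about −6° and resting on both fingers at the ramp's foot. Pushing it up.

move_arm --increments '[{"xyz": [-4, 0, -0.5], "roll": 0, "grip": 100}, {"xyz": [-4, 0, -0.5], "roll": 0, "grip": 100}, {"xyz": [-4, 0, -0.5], "roll": 0, "grip": 100}, {"xyz": [-4, 0, -0.5], "roll": 0, "grip": 100}, {"xyz": [-4, 0, -0.5], "roll": 0, "grip": 100}]'

```text
time_s: 5.27
position: [0.5111, 0.1741, 0.0141]
tcp_rot: [[-0.995, 0.104, 0.0], [0.104, 0.995, 0.0], [-0.0, 0.0, -1.0]]
force: [-2.9, -0.4, 1.7]
opening: 0.999
grasp_force: 1.4
```

move_arm --increments '[{"xyz": [-4, 0, -0.7], "roll": 0, "grip": 100}, {"xyz": [-4, 0, -0.7], "roll": 0, "grip": 100}, {"xyz": [-4, 0, -0.7], "roll": 0, "grip": 100}, {"xyz": [-4, 0, -0.7], "roll": 0, "grip": 100}, {"xyz": [-4, 0, -0.7], "roll": 0, "grip": 100}]'

```text
time_s: 5.68
position: [0.5308, 0.172, 0.0176]
tcp_rot: [[-0.995, 0.104, 0.0], [0.104, 0.995, 0.0], [-0.0, 0.0, -1.0]]
force: [-2.4, 0.1, 2.0]
opening: 1.002
grasp_force: 1.5
```

move_arm --increments '[{"xyz": [-4, 0, -0.7], "roll": 0, "grip": 100}, {"xyz": [-4, 0, -0.7], "roll": 0, "grip": 100}, {"xyz": [-4, 0, -0.7], "roll": 0, "grip": 100}, {"xyz": [-3, 0, -0.7], "roll": 0, "grip": 100}, {"xyz": [-3, 0, -0.7], "roll": 0, "grip": 100}]'

```text
time_s: 6.1
position: [0.5487, 0.1702, 0.0211]
tcp_rot: [[-0.995, 0.104, 0.0], [0.104, 0.995, 0.0], [-0.0, 0.0, -1.0]]
force: [-4.0, 0.4, 0.9]
opening: 0.995
grasp_force: 1.5
```

```bash
python3 st.py scene s4
```

```text
tcp [0.5487 0.1702 0.0211] blk [-0.0533  0.0448] yaw -5.948667637989891 [-3.9562  0.4363  0.9185]
bar conf 0.59 687 yaw -5.977916746893932 z 0.030241156477372456 tilt 0.10250190214062029 ends blk [-0.0253 -0.0282] [-0.0253  0.1018]
```

View pics/s4.png

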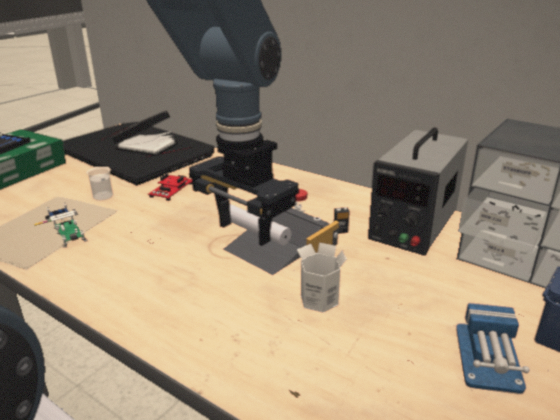

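Bar just below the lip at x −25, z 30 mm, square to the groove; finger (265,228) behind it. I'll ease it over.

move_arm --increments '[{"xyz": [-3, 0, 0], "roll": 0, "grip": 100}, {"xyz": [-3, 0, 0], "roll": 0, "grip": 100}, {"xyz": [-3, 0, 0], "roll": 0, "grip": 100}, {"xyz": [-2, 0, 0], "roll": 0, "grip": 100}, {"xyz": [-2, 0, 0], "roll": 0, "grip": 100}]'

```text
time_s: 6.62
position: [0.5631, 0.1688, 0.0213]
tcp_rot: [[-0.995, 0.104, 0.004], [0.104, 0.995, 0.0], [-0.004, 0.001, -1.0]]
force: [0.3, 0.4, 0.0]
opening: 1.005
grasp_force: 0.0
```

move_arm --increments '[{"xyz": [-1, 0, 0], "roll": 0, "grip": 100}, {"xyz": [-1, 0, 0], "roll": 0, "grip": 100}, {"xyz": [-1, 0, 0], "roll": 0, "grip": 100}, {"xyz": [0, 0, 0], "roll": 0, "grip": 100}]'

```text
time_s: 6.95
position: [0.5646, 0.1685, 0.0211]
tcp_rot: [[-0.995, 0.104, 0.001], [0.104, 0.995, 0.0], [-0.001, 0.0, -1.0]]
force: [-1.1, 1.0, 0.5]
opening: 1.0
grasp_force: 0.0
```

```bash
python3 st.py scene s5
```

```text
tcp [0.5646 0.1685 0.0211] blk [-0.0373  0.0449] yaw -5.952181511125658 [-1.077   0.9915  0.5029]
bar conf 0.8 663 yaw -6.56343275553513 z 0.025314467037330056 tilt -0.07210411857932576 ends blk [-0.0009 -0.0288] [0.0005 0.1091]
```

The bar lies in the groove (x ≈ 0, z ≈ 25.3 mm, level). I'll back off, rise, close the fingers and go round to its free end.

move_arm --increments '[{"xyz": [8, 0, -3], "roll": 0, "grip": 100}, {"xyz": [12, 0, -8], "roll": 0, "grip": 100}, {"xyz": [5, 0, -25], "roll": 0, "grip": 100}, {"xyz": [0, 0, -40], "roll": 0, "grip": 0}, {"xyz": [0, 20, -25], "roll": 0, "grip": 0}]'

```text
time_s: 7.47
position: [0.54, 0.189, 0.124]
tcp_rot: [[-0.994, 0.106, -0.001], [0.106, 0.994, -0.001], [0.001, -0.002, -1.0]]
force: [1.1, 0.5, 0.4]
opening: 0.919
grasp_force: 0.0
```

move_arm --increments '[{"xyz": [-20, 35, 0], "roll": 0, "grip": 0}, {"xyz": [-20, 35, 0], "roll": 0, "grip": 0}, {"xyz": [-20, 30, 0], "roll": 0, "grip": 0}, {"xyz": [-3, 0, 0], "roll": 0, "grip": 0}, {"xyz": [0, 0, 0], "roll": 0, "grip": 0}]'

```text
time_s: 7.88
position: [0.6147, 0.2854, 0.122]
tcp_rot: [[-0.995, 0.101, 0.001], [0.101, 0.995, 0.0], [-0.001, 0.0, -1.0]]
force: [-0.1, -0.4, -0.8]
opening: 0.554
grasp_force: 0.0
```

```bash
python3 st.py top t6; python3 st.py scene s6
```

```text
tcp [0.6147 0.2854 0.122 ] blk [0.0004 0.1663] yaw -5.80900790101774 [-0.124  -0.3774 -0.8352]
bar conf 0.74 1003 yaw -6.783033653963445 z 0.024529798114116336 tilt 0.03297858523246982 ends blk [-0.0014 -0.0248] [0.0005 0.1117]
tcp [0.6126 0.2833 0.1214] blk [-0.0016  0.1641] yaw -5.932115973884119 [ 0.6194 -0.2394 -0.3211]
bar conf 0.62 1091 yaw -6.7397867505759566 z 0.02544236842801988 tilt -0.019315739386969694 ends blk [-0.0011 -0.0286] [0.0008 0.1178]
```

View pics/s6.png

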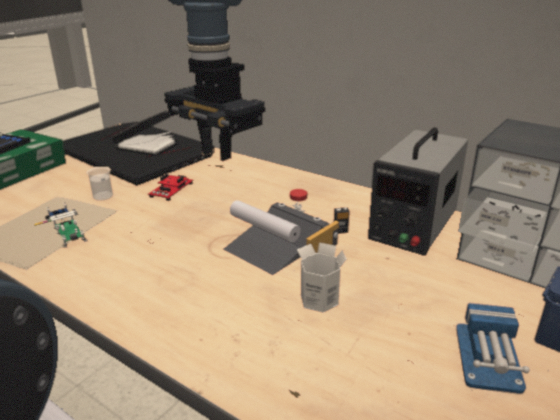

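The bar lies fully in the groove, with its near end at (300,232) short of the stop (322,235). The fingers are past its free end. Now I'll descend with the fingers shut.

move_arm --increments '[{"xyz": [0, 5, 10], "roll": 0.012, "grip": 0}, {"xyz": [0, 0, 15], "roll": 0, "grip": 0}, {"xyz": [0, 0, 15], "roll": 0, "grip": 0}, {"xyz": [0, 0, 15], "roll": 0, "grip": 0}, {"xyz": [0, 0, 15], "roll": 0, "grip": 0}]'

```text
time_s: 8.5
position: [0.6141, 0.2883, 0.0508]
tcp_rot: [[-0.993, 0.117, -0.001], [0.117, 0.993, -0.0], [0.001, -0.0, -1.0]]
force: [-0.4, -0.2, -0.3]
opening: 0.032
grasp_force: 0.0
```

move_arm --increments '[{"xyz": [0, 0, 15], "roll": 0, "grip": 0}, {"xyz": [0, 0, 15], "roll": 0, "grip": 0}, {"xyz": [0, 0, 7], "roll": 0, "grip": 0}, {"xyz": [0, 0, 0], "roll": 0, "grip": 0}, {"xyz": [0, -4, 0], "roll": 0, "grip": 0}]'

```text
time_s: 8.92
position: [0.6143, 0.2853, 0.0146]
tcp_rot: [[-0.993, 0.115, -0.0], [0.115, 0.993, 0.0], [0.0, 0.0, -1.0]]
force: [0.4, 0.9, 0.5]
opening: 0.004
grasp_force: 0.0
```

move_arm --increments '[{"xyz": [0, -5, 0], "roll": 0, "grip": 0}, {"xyz": [0, -5, 0], "roll": 0, "grip": 0}, {"xyz": [0, -4, 0], "roll": 0, "grip": 0}, {"xyz": [0, -3, 0], "roll": 0, "grip": 0}, {"xyz": [0, 0, 0], "roll": 0, "grip": 0}]'

```text
time_s: 9.33
position: [0.6127, 0.2672, 0.0156]
tcp_rot: [[-0.993, 0.116, 0.001], [0.116, 0.993, -0.0], [-0.001, 0.0, -1.0]]
force: [-1.3, 0.4, -0.2]
opening: 0.004
grasp_force: 0.0
```

```bash
python3 st.py top t7
```

```text
tcp [0.6127 0.2672 0.0156] blk [0.0002 0.148 ] yaw -6.689325550081136 [-1.3465  0.3918 -0.2351]
bar conf 0.63 595 yaw -6.874433982947633 z 0.024593848868942926 tilt -0.5672824041253377 ends blk [-0.001  -0.0248] [0.0002 0.0542]
```

move_arm --increments '[{"xyz": [0, -3, 0], "roll": 0, "grip": 0}, {"xyz": [0, -3, 0], "roll": 0, "grip": 0}, {"xyz": [0, -3, 0], "roll": 0, "grip": 0}, {"xyz": [0, -3, 0], "roll": 0, "grip": 0}, {"xyz": [0, -2, 0], "roll": 0, "grip": 0}]'

```text
time_s: 9.85
position: [0.6107, 0.2537, 0.015]
tcp_rot: [[-0.993, 0.116, -0.0], [0.116, 0.993, -0.0], [0.0, -0.0, -1.0]]
force: [0.4, 0.2, -0.2]
opening: 0.009
grasp_force: 0.0
```

move_arm --increments '[{"xyz": [0, -2, 0], "roll": 0, "grip": 0}, {"xyz": [0, -2, 0], "roll": 0, "grip": 0}, {"xyz": [0, -2, 0], "roll": 0, "grip": 0}, {"xyz": [0, -2, 0], "roll": 0, "grip": 0}, {"xyz": [0, -2, 0], "roll": 0, "grip": 0}]'

```text
time_s: 10.27
position: [0.6098, 0.2443, 0.0151]
tcp_rot: [[-0.993, 0.115, 0.0], [0.115, 0.993, 0.0], [-0.0, 0.0, -1.0]]
force: [0.6, 2.7, -0.7]
opening: 0.003
grasp_force: 0.9
```

move_arm --increments '[{"xyz": [0, -2, 0], "roll": 0, "grip": 0}, {"xyz": [0, -2, 0], "roll": 0, "grip": 0}, {"xyz": [0, -2, 0], "roll": 0, "grip": 0}, {"xyz": [0, -2, 0], "roll": 0, "grip": 0}, {"xyz": [0, -2, 0], "roll": 0, "grip": 0}]'

```text
time_s: 10.68
position: [0.6085, 0.2341, 0.0151]
tcp_rot: [[-0.993, 0.116, 0.0], [0.116, 0.993, 0.0], [-0.0, 0.0, -1.0]]
force: [1.4, 2.4, -0.3]
opening: 0.005
grasp_force: 0.9
```

```bash
python3 st.py scene s8
```

```text
tcp [0.6085 0.2341 0.0151] blk [-0.0005  0.1147] yaw -6.6362634423778895 [ 1.3965  2.4062 -0.265 ]
bar conf 0.8 1106 yaw -6.67985867604552 z 0.02548343544321171 tilt 0.08241445351984693 ends blk [-0.0012 -0.0464] [0.0005 0.0992]
```

View pics/s8.png

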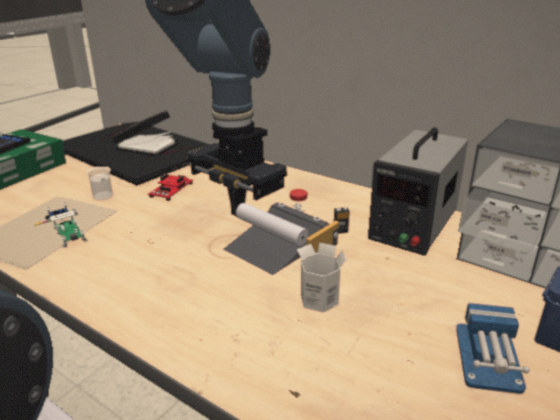

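The bar slides along the groove; its near end at (306,236) approaches the stop. About 26 mm to go.

move_arm --increments '[{"xyz": [0, -2, 0], "roll": 0, "grip": 0}, {"xyz": [0, -2, 0], "roll": 0, "grip": 0}, {"xyz": [0, -2, 0], "roll": 0, "grip": 0}, {"xyz": [0, -2, 0], "roll": 0, "grip": 0}, {"xyz": [0, -2, 0], "roll": 0, "grip": 0}]'

```text
time_s: 11.2
position: [0.6074, 0.2242, 0.0151]
tcp_rot: [[-0.993, 0.116, 0.0], [0.116, 0.993, 0.0], [-0.0, 0.0, -1.0]]
force: [0.7, 2.5, -0.6]
opening: 0.004
grasp_force: 0.9
```

move_arm --increments '[{"xyz": [0, -2, 0], "roll": 0, "grip": 0}, {"xyz": [0, -2, 0], "roll": 0, "grip": 0}, {"xyz": [0, -2, 0], "roll": 0, "grip": 0}, {"xyz": [0, -2, 0], "roll": 0, "grip": 0}, {"xyz": [0, -1, 0], "roll": 0, "grip": 0}]'

```text
time_s: 11.62
position: [0.6063, 0.2151, 0.0151]
tcp_rot: [[-0.993, 0.116, -0.0], [0.116, 0.993, -0.0], [0.0, -0.0, -1.0]]
force: [-0.6, 2.3, -0.2]
opening: 0.012
grasp_force: 1.0
```

move_arm --increments '[{"xyz": [0, -1, 0], "roll": 0, "grip": 0}, {"xyz": [0, -1, 0], "roll": 0, "grip": 0}, {"xyz": [0, -1, 0], "roll": 0, "grip": 0}]'

```text
time_s: 11.87
position: [0.606, 0.2124, 0.0151]
tcp_rot: [[-0.993, 0.115, -0.0], [0.115, 0.993, 0.0], [0.0, 0.0, -1.0]]
force: [-0.1, 1.3, -0.1]
opening: 0.006
grasp_force: 1.0
```

move_arm --increments '[{"xyz": [0, -1, 0], "roll": 0, "grip": 0}, {"xyz": [0, -1, 0], "roll": 0, "grip": 0}]'

```text
time_s: 12.03
position: [0.6058, 0.2104, 0.0151]
tcp_rot: [[-0.993, 0.116, 0.0], [0.116, 0.993, 0.0], [-0.0, 0.0, -1.0]]
force: [0.5, 1.3, 0.7]
opening: 0.005
grasp_force: 1.0
```

move_arm --increments '[{"xyz": [0, -1, 0], "roll": 0, "grip": 0}, {"xyz": [0, -1, 0], "roll": 0, "grip": 0}]'

```text
time_s: 12.2
position: [0.6055, 0.2084, 0.0151]
tcp_rot: [[-0.993, 0.116, -0.0], [0.116, 0.993, 0.0], [0.0, 0.0, -1.0]]
force: [-0.7, 2.7, 0.3]
opening: 0.0
grasp_force: 1.0
```

```bash
python3 st.py scene s9; python3 -c "
import cv2;i=cv2.imread('pics/s9.png')[170:290,220:370];cv2.imwrite('pics/s9c.png',cv2.resize(i,None,fx=5,fy=5,interpolation=cv2.INTER_CUBIC))"
```

```text
tcp [0.6055 0.2084 0.0151] blk [-0.0008  0.0888] yaw -6.633513319156202 [-0.6924  2.6953  0.2501]
bar conf 0.81 991 yaw -6.736481654111426 z 0.02551331060558316 tilt -0.09424809371195886 ends blk [-0.0016 -0.0631] [0.0002 0.074 ]
```

View pics/s9c.png

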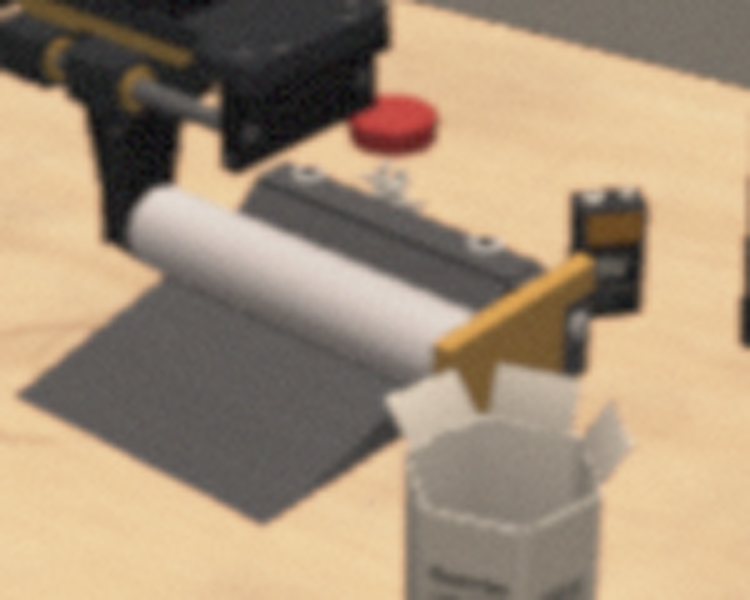

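The bar's end is now close to the stop (hidden behind its edge at (440,350)), but the force still shows sliding, so I'll creep on until it rises.

move_arm --increments '[{"xyz": [0, -0.7, 0], "roll": 0, "grip": 0}, {"xyz": [0, -0.7, 0], "roll": 0, "grip": 0}]'

```text
time_s: 12.47
position: [0.6054, 0.2071, 0.015]
tcp_rot: [[-0.993, 0.116, -0.0], [0.116, 0.993, 0.0], [0.0, 0.0, -1.0]]
force: [0.3, 2.0, 0.6]
opening: 0.004
grasp_force: 1.0
```

move_arm --increments '[{"xyz": [0, -0.7, 0], "roll": 0, "grip": 0}, {"xyz": [0, -0.7, 0], "roll": 0, "grip": 0}]'

```text
time_s: 12.63
position: [0.6054, 0.2066, 0.0151]
tcp_rot: [[-0.993, 0.116, 0.001], [0.116, 0.993, 0.002], [-0.0, 0.002, -1.0]]
force: [-0.0, 7.0, -0.2]
opening: 0.004
grasp_force: 3.4
```

move_arm --increments '[{"xyz": [0, -0.3, 0], "roll": 0, "grip": 0}, {"xyz": [0, 0, 0], "roll": 0, "grip": 0}]'

```text
time_s: 12.8
position: [0.6053, 0.2067, 0.0151]
tcp_rot: [[-0.993, 0.116, 0.001], [0.116, 0.993, 0.002], [-0.001, 0.002, -1.0]]
force: [-0.3, 5.9, -0.2]
opening: 0.004
grasp_force: 2.9
```

The TCP has stopped with the force up, so the bar is against the stop. Moving clear straight back, then up.

move_arm --increments '[{"xyz": [0, 3, 0], "roll": 0, "grip": 0}, {"xyz": [0, 8, 0], "roll": 0, "grip": 0}, {"xyz": [0, 20, 0], "roll": 0, "grip": 0}, {"xyz": [0, 25, -10], "roll": 0, "grip": 0}, {"xyz": [0, 20, -30], "roll": 0, "grip": 0}]'

```text
time_s: 13.22
position: [0.6105, 0.2807, 0.0509]
tcp_rot: [[-0.993, 0.116, -0.01], [0.116, 0.993, -0.003], [0.009, -0.004, -1.0]]
force: [-0.3, -0.1, -0.6]
opening: 0.007
grasp_force: 0.0
```

move_arm --increments '[{"xyz": [0, 20, -35], "roll": 0, "grip": 0}, {"xyz": [0, 20, -35], "roll": 0, "grip": 0}, {"xyz": [0, 20, -35], "roll": 0, "grip": 0}, {"xyz": [0, 10, -15], "roll": 0, "grip": 0}, {"xyz": [0, 0, 0], "roll": 0, "grip": 0}]'

```text
time_s: 13.63
position: [0.625, 0.3542, 0.1811]
tcp_rot: [[-0.994, 0.113, 0.011], [0.113, 0.994, 0.004], [-0.011, 0.005, -1.0]]
force: [0.3, 0.4, 0.8]
opening: 0.007
grasp_force: 0.0
```

```bash
python3 st.py scene s10; python3 st.py top t10; python3 -c "
import cv2
i=cv2.imread('pics/t10.png')[150:290,230:410];cv2.imwrite('pics/t10c.png',cv2.resize(i,None,fx=4,fy=4,interpolation=cv2.INTER_CUBIC))"
```

```text
tcp [0.625  0.3542 0.1811] blk [0.0034 0.2358] yaw -6.473228119425669 [0.2562 0.3768 0.8259]
bar conf 0.81 893 yaw -6.754679273019465 z 0.025398382377089156 tilt -0.07328021701596904 ends blk [-0.0016 -0.0609] [0.0001 0.0717]
tcp [0.6217 0.3504 0.1752] blk [0.0005 0.2317] yaw -6.57186247353444 [ 0.2438 -0.5605 -1.0961]
bar conf 0.93 1101 yaw -6.745980174051784 z 0.024589414178152934 tilt -0.008141761471013153 ends blk [-0.0018 -0.0707] [0.    0.073]
```

View pics/t10c.png

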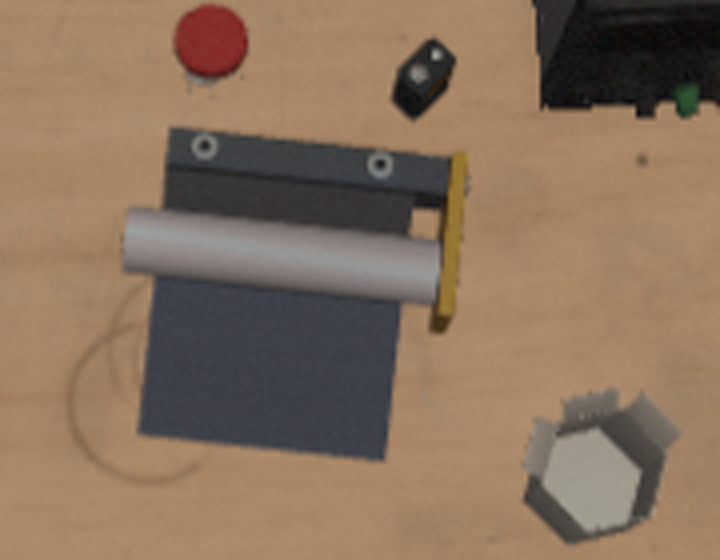

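The bar lies in the groove with its end against the brass stop at (440,270). The jar, battery and carton have not moved, and the arm is clear. Handing in.

```bash
python3 -c "
from rig import bot
print(bot.hand_in())"
```

```text
the job is handed in; nothing more can be done
None
```

The bar was rolled up the ramp into the groove, slid along it until it touched the brass end stop, and left there; the arm moved clear, the other things were not disturbed, and the job was handed in at about 14 s.

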